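Pack the presentation case and snap its lid shut

TASK

Put the middle-length chocolate pack into the recess of the open presentation case and, with the lid still open, press it gently down past the side clips until it lies fully home, flush with the rim. Then close the lid and press gently on its free edge until the catch has snapped and it stays fully shut. Leave the other two packs and the dish where they are, and do not press or push hard on the lid.

Things in the scene. Friction and masses are not known exactly. Their poses are not given: they have to be found in the camera images.
- gift_case: Dark wooden presentation case, fixed to the marble counter and immovable: 110 mm (its x) by 150 mm (its y), 40 mm high. Origin at the centre of its underside, z up. In its top is a recess 63 mm (x) by 113 mm (y), 24 mm deep, centred. The lid is hinged along its +y rim.
- recess (a point): Centre of the recess at rim level (40 mm up); axes as the case. Each long wall (facing x) has two sprung steel ball clips, at y = +36 and -36 mm: a pack set in rests on them, underside about 8 mm below the rim, top about 15 mm proud. About 5 to 12 N straight down at its middle pushes it past them to the floor, top 1 mm below the rim; off-centre it tips. Over 100 N pack to case is too hard.
- lid (a joint): Lid angle, rad: 0 shut, 1.57 upright, 1.75 to 2.15 at the start (leaning out to the case's +y). Board 110 mm wide (case x), 150 mm from hinge to front, 10 mm thick, with a brass tab 50 mm wide standing 16 mm beyond the front. The hinge is stiff (0.2 N m): the lid stays where left and must be pushed all the way, 1 to 3 N at the edge. A pack not home blocks it.
- lid_hinge (a point): Point on the hinge line (along the case's x) at mid-width: at the case's y = +75 mm, 40 mm up. Axes turn with the lid; when shut they are the case's: the lid runs from here along its -y, its inner face at its z = 0, its outer face at z = +10 mm.
- lid_edge (a point): Where to press: on the outer face (the top when shut), mid-width, 140 mm from the hinge; axes as lid_hinge. At about 0.08 rad (tab 13 mm high) the tab's striker meets a sprung catch on the case's -y side; 10 to 20 N down here drives it past, then it snaps to 0 and is held. Over 60 N from the fingers on the lid is too hard.
- pack: The pack that belongs in the recess, the middle-length of three: rigid dark carton with a paper band round one end, 60 mm (x) by 110 mm (y, long) by 23 mm high, about 180 g, lying flat and loose on the counter. Origin at the centre of its underside. Either end may go to either end of the recess.
- short_pack: Bystander: the same kind of pack, only 80 mm long (60 by 80 by 23 mm). Origin at the centre of its underside. Leave it where it is.
- long_pack: Bystander: the same kind of pack, 140 mm long (60 by 140 by 23 mm). Origin at the centre of its underside. Leave it where it is.
- dish: Bystander: low white ceramic dish, 90 mm across and 18 mm high, loose, beyond the packs. Origin at the centre of its underside. Leave it where it is.
Mind the look-alikes: they are no part of the job. Leave any purple look-alike of the gift_case alone.

How it is judged:
On the way:
1. with the lid still open (above 0.8 rad), the pack lies fully home in the recess (underside within 3 mm of the recess floor) (z of pack in the frame of gift_case between 0.012 and 0.019 m and horizontal distance between pack and recess below 0.006 m and angle between the z axis of pack and the z axis of gift_case, either way round below 0.06 rad and value of joint lid above 0.8 rad), for 0.2 s.
At the end, for the whole second after the job is handed in: The lid is shut past its catch (below 0.02 rad) and the pack lies at rest fully home in the recess: its underside within 3 mm of the floor, its centre within 6 mm of the recess's, level within 0.06 rad (value of joint lid below 0.02 rad and z of pack in the frame of gift_case between 0.012 and 0.019 m and horizontal distance between pack and recess below 0.006 m and angle between the z axis of pack and the z axis of gift_case, either way round below 0.06 rad and linear speed of pack below 0.02 m/s); the robot touches nothing.
It fails at once if the lid is pressed with more than 60 N (contact force between the fingers and lid above 60 N).
It fails at once if the pack is pressed into the case (clips and walls together) with more than 100 N (contact force between pack and gift_case above 100 N).
It fails at once if another pack or the dish is shifted by more than 20 mm (distance of any of short_pack, long_pack, dish from where it was at the start of the episode above 0.02 m).
It also fails if it takes over 72 s, if anything falls off the work surface, if the arm or the gripper's body presses on something with over 40 N, if the wrist force passes 120 N, or if a joint passes its speed limit or range.

ROBOT

A 6-joint arm with a two-finger parallel gripper is mounted at the origin on the work surface. World frame = base frame: x ahead of the robot, y to its left, z up, the work surface at z = 0. Lengths are in m, angles in rad, forces in N, time in s.
With the tool pointing down it reaches from about 0.375 to 0.9 m from the base axis. Payload 3.1 kg.
Tool frame: the origin (TCP) lies between the finger pads; the fingertips stand 8 mm ahead of it and the grasp point (between the pads) lies 11 mm behind it; z points along the fingers, y is the line along which they close (so a half turn about z gives the same grasp; the last joint's range is limited). The gripper opens to 87 mm and grips with 3 to 60 N. Pads are 19 mm wide; open, the fingers measure 117 mm over their backs; the gripper's body (75 mm by 190 mm) begins 51 mm behind the grasp point.
Start: joints at [-0.178, 0.527, 1.433, -0, 1.181, -0.178], TCP at [0.625, 0, 0.231] pointing down, gripper open.
Joint ranges: [-3.08, 3.08], [-0.75, 2.2], [0.22, 2.44], [-1.43, 4.57], [0, 2.65], [-2.85, 2.85]. Speed limits (rad/s): [2.79, 2.79, 3.14, 3.14, 3.14, 3.14].

INTERFACE

Orientations are given as a unit quaternion [x, y, z, w].
In Python, from rig import robot gives the robot as it stands.
- The arm moves only by the tool move_arm, never from a script. Its argument "motion" is text: rows parted by semicolons, each of 5 numbers parted by spaces: the opening, from -1 (shut) to 1 (fully open), then the shift along the tool's x, y, z normalised to -1 to 1, where 1 is 0.2 m, then the turn about the tool's z normalised to -1 to 1, where 1 is pi rad. A call has 1 to 12 rows; each row is the pose to reach, as a shift and turn from the pose commanded when the call began, along the tool's axes at that moment, turning the shorter way round; what a row does not reach only later rows make up. A row lasts 1/12 s, in which the tool goes at most 41.7 mm and 7.16 degrees, less where a joint would pass 70% of its speed; a pose out of reach is approached as far as the arm can. A call with a number of a shift or a turn outside -1 to 1 is refused whole. A call with a gripper value outside its range is refused whole. The fingers move at their own pace and stop on an object; "newtons" is the grip in N (left out, the last holds). Time passes only in rows, so rows that repeat a pose let the fingers close. It gives the time, the measured TCP pose, the force, the opening and the grip force at its end, in the units of the state.
- robot.get_obs(): the state, without advancing time (a new reading comes with each control period).
- robot.camera(name): name is "scene" or "side" or "wrist"; returns (picture, depth): 384x512x3 uint8, red, green, blue; 384x512 float32, m along the optical axis (not along the pixel's ray), 0 where there is no reading.
- robot.camera_model(name): a dict with "mtx" (3x3 intrinsics, pixels), "D" ([k1, k2, p1, p2, k3] as OpenCV has them; the pictures are not rectified), "position" and "attitude" of the camera in the world. Camera axes: x right, y down, z forward; pixel columns grow to the right and rows downward; lengths in m; the calibration is good to about 2 mm. A picture is of the moment at which its call begins: read the wrist's pose just before it. camera_model takes no time and is no camera call; for the wrist camera it gives the pose at the moment of the call.
- robot.hand_in(): hands the job in; it is judged then, once.
The state is a dict: "time": time; "q": joint angles; "joint_velocities": joint speeds; "joint_torque": joint torques, N m; "position": TCP position; "tool_rot": TCP orientation; "ft_force": force on the tool from outside, world axes, zero at the start; "moment": the same for the moment, N m; "grip_width": finger opening in m; "grip_force": force on a finger pad.
Only numpy, scipy, OpenCV 4.12 (cv2) and the standard library are available. Lean on these libraries where they do the work, as an engineer would, in place of code of your own. Each camera call takes 0.05 s, during which the arm holds its last target. There are 200 camera calls.

## Working session

There is one attempt and no reset: what is moved stays moved. The work goes in short steps, Python scripts to look and compute and a tool call to move; the robot and the scene stay as the last step left them, time stands still between calls to the robot, and variables do not carry over. Pictures are saved under pics/ and viewed, at most 10 in all, crops included, and the job is handed in when it is done.

Besides the shell and the picture viewer there is one more tool, called as name(argument=value, ...) on one line, values as JSON. move_arm: Moves the arm, as the interface text tells. Its arguments: {"type":"object","properties":{"motion":{"type":"string"},"newtons":{"type":"number"}},"required":["motion"]}

```bash
mkdir -p pics
cat > h.py <<'E'
import numpy as np,cv2
from scipy.spatial.transform import Rotation as R
from rig import robot
def snap(n):
    m=robot.camera_model(n); p,d=robot.camera(n); np.savez('pics/'+n,p=p,d=d,K=m['mtx'],D=m['D'],t=m['position'],a=np.array(m['attitude']))
    return p
def cloud(n):
    z=np.load('pics/'+n+'.npz'); d=z['d']; h,w=d.shape
    uv=np.stack(np.meshgrid(np.arange(w),np.arange(h)),-1).reshape(-1,1,2).astype(float)
    r=cv2.undistortPoints(uv,z['K'],z['D']).reshape(h,w,2)
    c=np.dstack([r*d[...,None],d])
    a=z['a']; M=R.from_quat(a).as_matrix() if a.size==4 else a.reshape(3,3)
    P=c@M.T+z['t']; P[d==0]=np.nan
    return z['p'],P
E
python3 - <<'E'
from h import *
o=robot.get_obs();print(o['tool_rot'],o['time'])
a=snap('scene');b=snap('side')
cv2.imwrite('pics/a.png',cv2.resize(a[...,::-1],(800,600)))
cv2.imwrite('pics/b.png',cv2.resize(b[...,::-1],(800,600)))
for n in('scene','side'):
    z=np.load(f'pics/{n}.npz');print(z['t'],z['a'])
E
```

```text
[ 7.07093000e-01  7.07119736e-01 -6.12110341e-04 -8.91020876e-04] 0.0
[ 1.0202718  -0.51070994  0.73838672] [ 0.8580904   0.35386391 -0.13525127 -0.34665298]
[0.47062317 0.77624366 0.49551487] [-0.06098709  0.85401205 -0.51583588  0.02928049]
```

View pics/a.png

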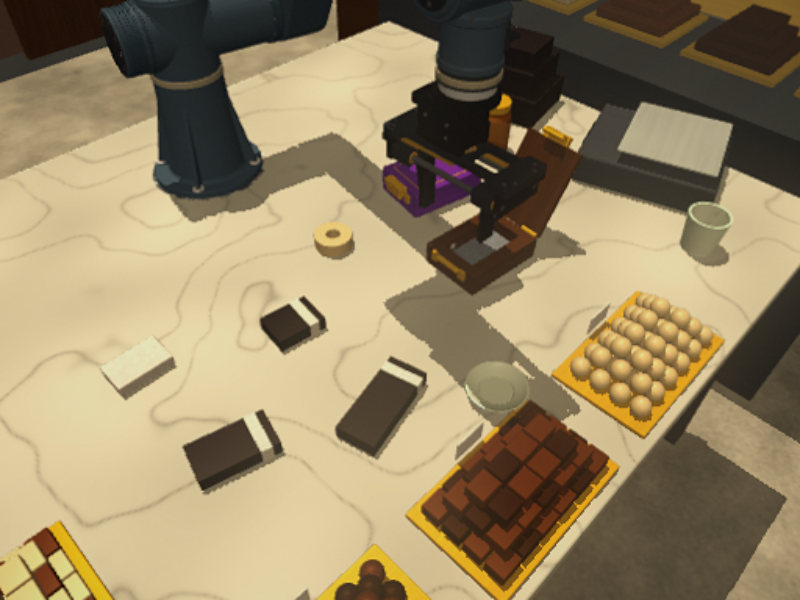

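View pics/b.png

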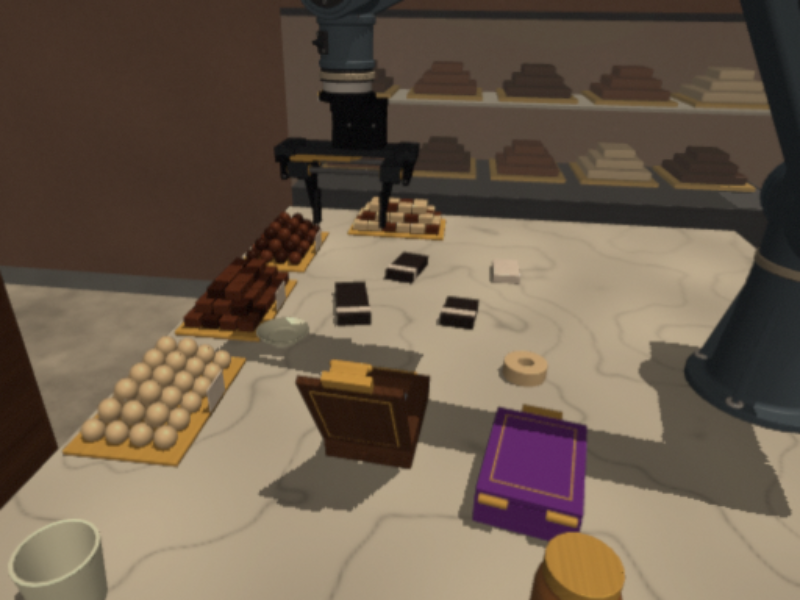

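The scene view shows the short pack at (293,322), two longer packs at (382,405) and (233,449), the open brown case at (482,250) with its lid leaning away, and the purple decoy behind it. Next I measure them with depth.

Run:
```python
from h import *
p,P=cloud('scene')
Z=P[...,2]
print('table',np.nanmedian(Z[300:320,150:250]))
for c in [(293,322),(382,405),(233,449)]:
    u,v=int(c[0]*.64),int(c[1]*.64); c0=P[v,u]
    m=(np.abs(Z-c0[2])<.006)&(np.hypot(P[...,0]-c0[0],P[...,1]-c0[1])<.1)
    n,l=cv2.connectedComponents(m.astype(np.uint8)); m=l==l[v,u]
    q=P[m]; r=cv2.minAreaRect((q[:,:2]*1000).astype(np.float32)); print(c0,r,cv2.boxPoints(r).round().tolist(),np.median(q[:,2]))
u,v=482,250
# case region
c0=np.array([.6,.17])
for lo,hi in[(.033,.046),(.01,.024),(.06,.25)]:
    m=(Z>lo)&(Z<hi); m[:int(110*.64)]=0; m[int(300*.64):]=0; m[:,:int(425*.64)]=0;m[:,int(590*.64):]=0
    im=p[...,::-1].copy(); q=P[m]; print(lo,len(q),np.nanpercentile(q,[2,50,98],axis=0).round(3).tolist())
# rim picture crop
im=cv2.resize(p[70:200,265:385,::-1],(720,780),interpolation=cv2.INTER_CUBIC)
im=cv2.resize(im,(554,600));cv2.imwrite('pics/c.png',im)
```

```text
table 0.001264832773781921
[ 0.45910281 -0.15594819  0.02181706] ((451.9422302246094, -152.20419311523438), (80.89214324951172, 64.6275634765625), 83.59710693359375) [[415.0, -189.0], [480.0, -196.0], [489.0, -116.0], [424.0, -108.0]] 0.024153859006489142
[ 0.66222308 -0.16797645  0.02602335] ((654.1949462890625, -158.9708251953125), (61.89925003051758, 143.2058563232422), 14.184866905212402) [[607.0, -97.0], [642.0, -236.0], [702.0, -221.0], [667.0, -82.0]] 0.024342486429370203
[ 0.57753597 -0.34649843  0.02566235] ((568.3015747070312, -343.741455078125), (110.1207504272461, 62.78483200073242), 75.85877990722656) [[524.0, -389.0], [585.0, -405.0], [612.0, -298.0], [551.0, -283.0]] 0.02423361659586576
0.033 1352 [[0.359, 0.091, 0.034], [0.553, 0.17, 0.041], [0.609, 0.567, 0.045]]
0.01 856 [[0.334, 0.096, 0.011], [0.544, 0.187, 0.018], [0.61, 0.597, 0.024]]
0.06 1759 [[0.368, -0.009, 0.061], [0.58, 0.304, 0.14], [0.676, 0.455, 0.244]]
```

View pics/c.png

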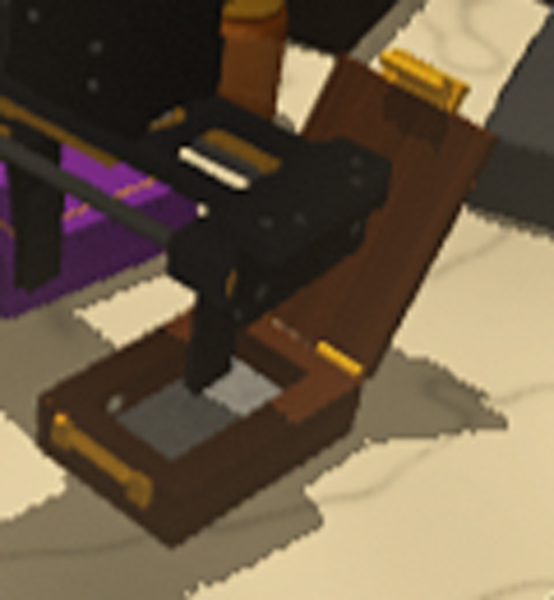

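The crop shows the recess opening (about (120,400)–(280,400)), with the front catch at (100,460) and the lid leaning back. The gripper hides part of it. The middle pack is at (0.568,-0.344), with its long axis at 75.9°. I move over it, which clears the view of the case.

move_arm(motion="1 -0.2 -0.06 0 0; 1 -0.4 -0.12 0 0; 1 -0.6 -0.18 0 0; 1 -0.8 -0.24 0 0; 1 -0.9 -0.28 0 0; 1 -0.9 -0.28 0 0.04; 1 -0.9 -0.28 0 0.079; 1 -0.9 -0.28 0 0.079; 1 -0.9 -0.28 0 0.079")

```text
time: 0.85
position: [0.5686, -0.18, 0.2302]
tool_rot: [0.788, 0.615, -0.0, -0.0]
ft_force: [-0.6, 0.5, 0.3]
grip_width: 0.0869
grip_force: 0.0
```

Run:
```python
from h import *
o=robot.get_obs();print(o['time'],o['position'],R.from_quat(o['tool_rot']).as_matrix().round(3).tolist())
a=snap('scene');b=snap('side');snap('wrist')
im=np.hstack([cv2.resize(a[80:200,255:385,::-1],(650,600),interpolation=cv2.INTER_CUBIC)])
cv2.imwrite('pics/d.png',im)
np.set_printoptions(suppress=True,precision=4)
p,P=cloud('scene');Z=P[...,2]
sel=np.zeros(Z.shape,bool); sel[70:195,265:390]=1
sel&=(P[...,0]>.47)&(P[...,0]<.75)&(P[...,1]>.05)&(P[...,1]<.45)
q=P[sel&(Z>.036)&(Z<.046)]; 
print(len(q),cv2.minAreaRect((q[:,:2]*1000).astype(np.float32)),np.median(q[:,2]),cv2.boxPoints(cv2.minAreaRect((q[:,:2]*1000).astype(np.float32))).round().tolist())
f=P[sel&(Z>.010)&(Z<.022)]
print('floorish',len(f),cv2.minAreaRect((f[:,:2]*1000).astype(np.float32)))
L=P[sel&(Z>.06)]; c=L.mean(0);U,S,V=np.linalg.svd(L-c,full_matrices=False);print('lid',len(L),c,V[2],V[1],L.max(0),np.degrees(np.arctan2(V[2][2],np.hypot(*V[2][:2]))))
```

```text
0.85 [ 0.56863011 -0.17998353  0.23016041] [[0.243, 0.97, -0.001], [0.97, -0.243, 0.0], [0.0, -0.001, -1.0]]
1208 ((551.2841796875, 172.71783447265625), (168.24127197265625, 113.790771484375), 86.24131774902344) 0.041265000611829084 [[489.0, 93.0], [603.0, 85.0], [614.0, 253.0], [500.0, 260.0]]
floorish 662 ((552.962646484375, 171.85711669921875), (150.8689727783203, 110.26583099365234), 85.77230072021484)
lid 2070 [0.5645 0.2921 0.1217] [-0.0613 -0.881   0.469 ] [-0.9961  0.084   0.0276] [0.6195 0.3375 0.1919] 27.972558182414105
```

View pics/d.png

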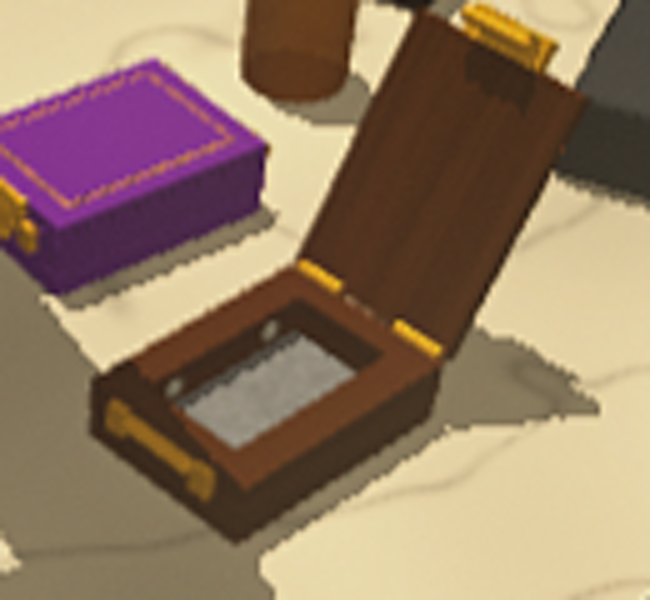

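The arm is now clear, and the whole recess is visible (rim corners about (295,300), (380,355), (240,480)). The case yaw is about -4° and the lid about 118° open. Next I refine the pack from the wrist view.

Run:
```python
from h import *
p,P=cloud('wrist');Z=P[...,2]
m=(Z>.017)&(Z<.031)&(np.hypot(P[...,0]-.568,P[...,1]+.344)<.08)
q=P[m];print(len(q))
if len(q)>50: print(cv2.minAreaRect((q[:,:2]*1000).astype(np.float32)))
z=np.load('pics/wrist.npz');print(z['t'],z['a'],np.nanmin(P[...,:2].reshape(-1,2),0),np.nanmax(P[...,:2].reshape(-1,2),0))
cv2.imwrite('pics/e.png',p[...,::-1])
```

```text
1242
((571.1636962890625, -336.1481018066406), (40.48944854736328, 60.19102096557617), 76.0513687133789)
[ 0.58598816 -0.1132782   0.38443708] [ 0.98449629 -0.12202842 -0.01561332  0.12502935] [ 0.22176501 -0.54788811] [0.88973243 0.08443742]
```

View pics/e.png

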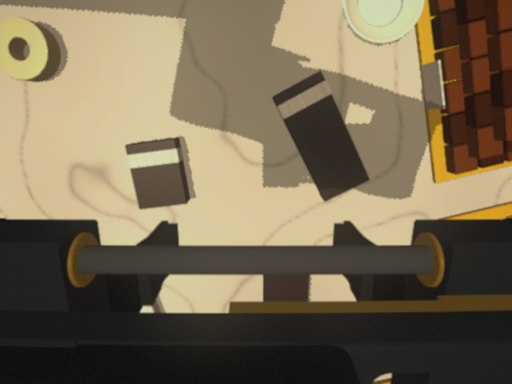

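move_arm(motion="1 -0.2 0.05 0.1 0; 1 -0.4 0.1 0.2 0; 1 -0.6 0.15 0.3 0; 1 -0.75 0.18 0.4 0; 1 -0.79 0.195 0.5 0; 1 -0.79 0.195 0.5 0; 1 -0.79 0.195 0.5 0")

```text
time: 1.58
position: [0.5669, -0.3423, 0.1286]
tool_rot: [0.789, 0.614, -0.0, -0.002]
ft_force: [0.2, 1.2, 1.2]
grip_width: 0.087
grip_force: 0.0
```

The wrist view looks ahead along tool +x, and the pack is partly hidden by the gripper at (287,290). Its across-axis position agrees with the scene measurement. I descend and grasp.

move_arm(motion="1 -0.004 0.01 0.15 0; 1 -0.004 0.01 0.3 0; 1 -0.004 0.01 0.45 0; 1 -0.004 0.01 0.54 0; 1 -0.004 0.01 0.54 0; 0.2 -0.004 0.01 0.54 0; -0.3 -0.004 0.01 0.54 0; -1 -0.004 0.01 0.54 0; -1 -0.004 0.01 0.54 0; -1 -0.004 0.01 0.54 0; -1 -0.004 0.01 0.54 0; -1 -0.004 0.01 0.54 0", newtons=20)

```text
time: 2.58
position: [0.5699, -0.3442, 0.024]
tool_rot: [0.789, 0.614, 0.0, 0.0]
ft_force: [-1.6, 0.9, 7.0]
grip_width: 0.0596
grip_force: 20.0
```

move_arm(motion="-1 0 0 0 0; -1 0 0 0 0; -1 0 0 -0.1 0; -1 0 0 -0.3 0; -1 0 0 -0.5 0; -1 0 0 -0.7 0; -1 0 0 -0.8 0; -1 0 0 -0.8 0; -1 0 0 -0.8 0")

```text
time: 3.33
position: [0.57, -0.3443, 0.1837]
tool_rot: [0.789, 0.614, 0.0, 0.001]
ft_force: [0.3, -0.8, -3.0]
grip_width: 0.0597
grip_force: 20.0
```

move_arm(motion="-1 0.1 -0.03 0 0; -1 0.28 -0.08 0 0; -1 0.46 -0.14 0 0; -1 0.64 -0.19 0 0; -1 0.82 -0.24 0 0; -1 0.95 -0.28 0 0; -1 0.95 -0.28 0 -0.03; -1 0.95 -0.28 0 -0.056; -1 0.95 -0.28 0 -0.056")

```text
time: 4.08
position: [0.5603, -0.1444, 0.1798]
tool_rot: [0.731, 0.682, -0.001, -0.003]
ft_force: [-0.8, 0.7, -1.8]
grip_width: 0.0599
grip_force: 20.0
```

move_arm(motion="-1 0.15 -0.02 0 0; -1 0.33 -0.05 0 0; -1 0.51 -0.08 0 0; -1 0.69 -0.1 0 0; -1 0.87 -0.12 0 0; -1 0.97 -0.13 0 0; -1 0.97 -0.13 0 0; -1 0.97 -0.13 0 0; -1 0.97 -0.13 0 0")

```text
time: 4.83
position: [0.5497, 0.0487, 0.1814]
tool_rot: [0.733, 0.681, -0.001, -0.001]
ft_force: [0.1, -0.4, -1.9]
grip_width: 0.06
grip_force: 20.0
```

Run:
```python
from h import *
o=robot.get_obs();print(o['time'],o['position'],R.from_quat(o['tool_rot']).as_matrix().round(3).tolist())
snap('wrist');p,P=cloud('wrist');np.savez('pics/w1.npz',P=P)
cv2.imwrite('pics/f.png',cv2.resize(p[...,::-1],(800,600)))
```

```text
4.8333 [0.54971264 0.04868103 0.18137507] [[0.074, 0.997, -0.002], [0.997, -0.074, -0.0], [-0.0, -0.002, -1.0]]
```

View pics/f.png

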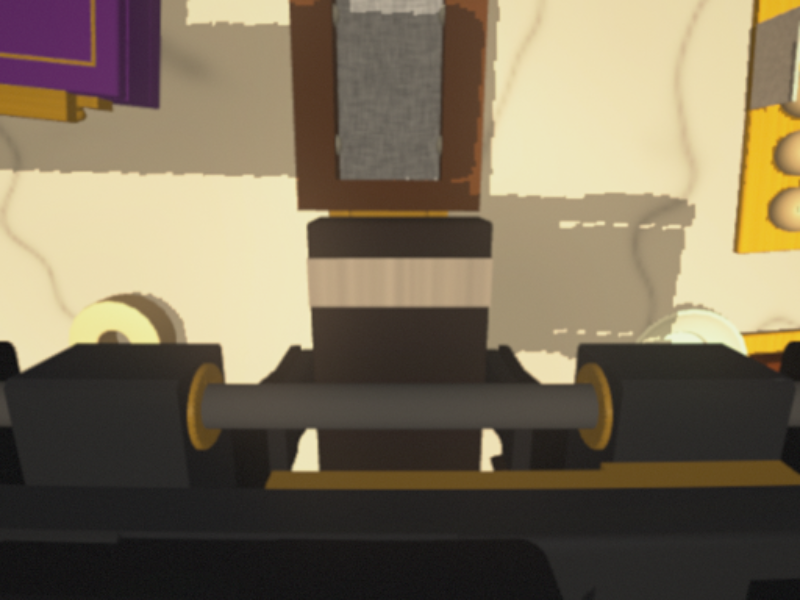

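The wrist view shows the held pack (front edge at row 218, columns 309–492) and the case just ahead (front corners (300,210) and (481,208), recess columns 335–442). I compute both precisely.

Run:
```python
from h import *
np.set_printoptions(suppress=True,precision=4)
P=np.load('pics/w1.npz')['P'];Z=P[...,2]
s=.64
rim=(Z>.034)&(Z<.047);rim[:, :180]=0;rim[:,325:]=0
print('rim z',np.median(P[rim][:,2]))
L=[];Rr=[];li=[];ri=[]
for v in range(5,125,4):
    c=np.where(rim[v])[0]
    if len(c)<20: continue
    L.append(P[v,c[0],:2]);Rr.append(P[v,c[-1],:2])
    g=np.argmax(np.diff(c))
    if np.diff(c)[g]>20: li.append(P[v,c[g],:2]);ri.append(P[v,c[g+1],:2])
for n,a in(('L',L),('R',Rr),('li',li),('ri',ri)):
    a=np.array(a);k=np.polyfit(a[:,1],a[:,0],1);print(n,len(a),'x at y=.17',np.polyval(k,.17),'yaw',-np.degrees(np.arctan(k[0])),'rms',(a[:,0]-np.polyval(k,a[:,1])).std())
fr=[];fi=[]
for u in range(195,305,4):
    c=np.where(rim[:,u])[0]
    if len(c)>3: (fr if len(c) else fr).append(P[c[-1],u,:2])
    if 222<u<276 and len(c)>3:
        cc=c[c>60]; fi.append(P[cc[0],u,:2])
for n,a in(('front',fr),('frontinner',fi)):
    a=np.array(a);k=np.polyfit(a[:,0],a[:,1],1);print(n,len(a),'y at x=.545',np.polyval(k,.545),'ang',np.degrees(np.arctan(k[0])),(a[:,1]-np.polyval(k,a[:,0])).std())
# pack
pk=(Z>.165)&(Z<.20);pk[:,:190]=0;pk[:,320:]=0;pk[:138]=0;pk[205:]=0
c=P[pk];print('pack z',np.median(c[:,2]),len(c))
a=np.array([[P[v,np.where(pk[v])[0][0],:2],P[v,np.where(pk[v])[0][-1],:2]] for v in range(145,200,4) if pk[v].any()])
m=a.mean(1);k=np.polyfit(m[:,1],m[:,0],1);print('pack mid x at y=.1,.0487',np.polyval(k,[.1,.0487]),'yaw',-np.degrees(np.arctan(k[0])),'width',(a[:,1,0]-a[:,0,0]).mean())
f=np.array([P[np.where(pk[:,u])[0][0],u] for u in range(205,308,4) if pk[:,u].any()]);k=np.polyfit(f[:,0],f[:,1],1);print('pack front y at x .55',np.polyval(k,.55),np.degrees(np.arctan(k[0])),f[:,2].mean())
for u in (220,250,280):
    print([round(float(x),3) for x in P[130:150:2,u,2]],P[130:150:2,u,1])
```

```text
rim z 0.03993420860458771
L 30 x at y=.17 0.49778059139392133 yaw -4.796046782945188 rms 0.00034081917484182805
R 30 x at y=.17 0.6071795429958032 yaw -4.152284110864201 rms 0.00028515913200581887
li 28 x at y=.17 0.5206997168383692 yaw -4.3547795453625895 rms 0.00015950788427421893
ri 28 x at y=.17 0.5844723164584776 yaw -4.69513728066866 rms 0.00013053091328114696
front 28 y at x=.545 0.09678957684900227 ang -4.446252622436293 0.0015738941070904703
frontinner 14 y at x=.545 0.11696324201336225 ang -4.3247643010161845 5.964724774352745e-06
pack z 0.18045807578254233 7605
pack mid x at y=.1,.0487 [0.5538 0.5505] yaw -3.707955966349257 width 0.05940360794951359
pack front y at x .55 0.10405033583082773 -4.262542256419568 0.1704616153881788
[0.04, 0.04, 0.04, 0.04, 0.038, 0.171, 0.179, 0.181, 0.181, 0.18] [0.1051 0.1032 0.1014 0.0995 0.0975 0.1052 0.1048 0.1039 0.1029 0.1019]
[0.04, 0.04, 0.04, 0.04, 0.038, 0.17, 0.18, 0.18, 0.18, 0.18] [0.103  0.1011 0.0992 0.0974 0.0954 0.1039 0.1037 0.1027 0.1017 0.1007]
[0.04, 0.039, 0.039, 0.039, 0.04, 0.171, 0.18, 0.18, 0.181, 0.18] [0.1008 0.0989 0.0971 0.0952 0.0934 0.1028 0.1026 0.1016 0.1007 0.0996]
```

Run:
```python
from h import *
P=np.load('pics/w1.npz')['P'];Z=P[...,2]
d=np.array([.0776,.997])
for u in list(range(196,209,3))+list(range(292,305,3)):
    c=np.where((Z[:140,u]>.036)&(Z[:140,u]<.046))[0]; q=P[c[-1],u]; print(u,c[-1],q.round(4),'axis s',(q[:2]@d).round(4), Z[c[-1]+1,u].round(3))
for u in range(225,276,10):
    c=np.where((Z[60:140,u]>.036)&(Z[60:140,u]<.046))[0]+60; q=P[c[0],u]; print('in',u,c[0],q.round(4),(q[:2]@d).round(4),Z[c[0]-1,u].round(3))
p,S=cloud('scene');z=S[...,2]
sel=np.zeros(z.shape,bool); sel[70:195,265:390]=1
sel&=(z>.036)&(z<.044)&(abs(S[...,0]-.55)<.08)&(S[...,1]>.05)&(S[...,1]<.24)
q=S[sel];n=np.array([.997,-.0776]);s=q[:,:2]@d;t=q[:,:2]@n
mid=(t>.5552-.0199-.02)&(t<.5552)
h,e=np.histogram(s[abs(t-(.5526*.997-.17*.0776))<.02],bins=np.arange(.1,.32,.002));print(list(zip(e.round(3),h)))
h,e=np.histogram(t[abs(s-.215)<.03],bins=np.arange(.46,.62,.002));print(list(zip(e.round(3),h)))
```

```text
196 134 [0.4979 0.1032 0.0405] axis s 0.1415 -0.001
199 134 [0.5005 0.1029 0.0395] axis s 0.1414 0.0
202 134 [0.5036 0.1027 0.0409] axis s 0.1415 -0.0
205 134 [0.5061 0.1024 0.0391] axis s 0.1414 0.001
208 134 [0.5092 0.1023 0.0409] axis s 0.1415 0.0
292 135 [0.588  0.0954 0.0399] axis s 0.1407 0.001
295 135 [0.5908 0.0952 0.0398] axis s 0.1407 0.001
298 135 [0.5936 0.095  0.0401] axis s 0.1407 -0.0
301 135 [0.5965 0.0947 0.0398] axis s 0.1407 -0.0
304 135 [0.5994 0.0945 0.0392] axis s 0.1407 0.001
in 225 115 [0.5268 0.1183 0.0404] 0.1589 0.016
in 235 115 [0.536  0.1176 0.0394] 0.1589 0.016
in 245 115 [0.5453 0.1169 0.0405] 0.1589 0.017
in 255 115 [0.5546 0.1162 0.0417] 0.1589 0.018
in 265 115 [0.5639 0.1155 0.039 ] 0.1589 0.016
in 275 115 [0.5731 0.1148 0.0399] 0.159 0.016
[(np.float64(0.1), np.int64(0)), (np.float64(0.102), np.int64(0)), (np.float64(0.104), np.int64(0)), (np.float64(0.106), np.int64(0)), (np.float64(0.108), np.int64(0)), (np.float64(0.11), np.int64(0)), (np.float64(0.112), np.int64(0)), (np.float64(0.114), np.int64(0)), (np.float64(0.116), np.int64(0)), (np.float64
[... 5362 characters left out ...]
6), np.int64(15)), (np.float64(0.578), np.int64(11)), (np.float64(0.58), np.int64(11)), (np.float64(0.582), np.int64(11)), (np.float64(0.584), np.int64(15)), (np.float64(0.586), np.int64(10)), (np.float64(0.588), np.int64(20)), (np.float64(0.59), np.int64(21)), (np.float64(0.592), np.int64(3)), (np.float64(0.594), np.int64(0)), (np.float64(0.596), np.int64(0)), (np.float64(0.598), np.int64(0)), (np.float64(0.6), np.int64(0)), (np.float64(0.602), np.int64(0)), (np.float64(0.604), np.int64(0)), (np.float64(0.606), np.int64(0)), (np.float64(0.608), np.int64(0)), (np.float64(0.61), np.int64(0)), (np.float64(0.612), np.int64(0)), (np.float64(0.614), np.int64(0)), (np.float64(0.616), np.int64(0))]
```

move_arm(motion="-1 0.15 -0.01 0 0; -1 0.3 -0.02 0 0; -1 0.45 -0.03 0 0.001; -1 0.6 -0.034 0 0.001; -1 0.618 -0.034 0.1 0.001; -1 0.618 -0.034 0.25 0.001; -1 0.618 -0.034 0.4 0.001; -1 0.618 -0.034 0.55 0.001; -1 0.618 -0.034 0.55 0.001; -1 0.618 -0.034 0.55 0.001; -1 0.618 -0.034 0.55 0.001")

```text
time: 5.8
position: [0.5537, 0.1723, 0.0735]
tool_rot: [0.734, 0.679, 0.001, 0.001]
ft_force: [0.1, -0.0, -2.4]
grip_width: 0.0596
grip_force: 20.0
```

Run:
```python
from h import *
o=robot.get_obs();d=np.array([.0776,.997]);n=np.array([.997,-.0776]);x=np.array(o['position'])
print(x,'s',x[:2]@d,'t',x[:2]@n,R.from_quat(o['tool_rot']).as_matrix().round(3).tolist(),o['ft_force'])
a=snap('scene');b=snap('side')
im=np.hstack([cv2.resize(a[90:190,270:370,::-1],(400,400),interpolation=cv2.INTER_CUBIC),cv2.resize(b[200:300,180:280,::-1],(400,400),interpolation=cv2.INTER_CUBIC)])
cv2.imwrite('pics/g.png',im)
```

```text
[0.5536542  0.17226522 0.07348148] s 0.21471198564238245 t 0.5386254598445258 [[0.077, 0.997, 0.002], [0.997, -0.077, 0.0], [0.0, 0.002, -1.0]] [ 0.13248289 -0.0370591  -2.35586558]
```

View pics/g.png

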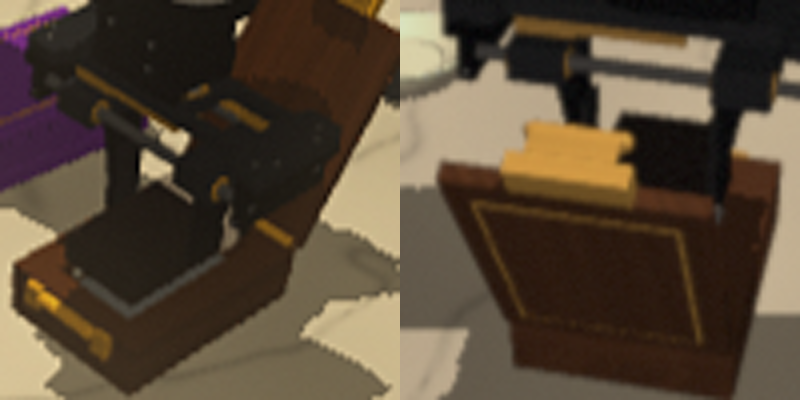

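The pack hovers over the recess, aligned with it (left half, pack front around (130,290)); the lid is clear of the gripper. I lower it in.

move_arm(motion="-1 0 -0.004 0.02 0; -1 0 -0.004 0.035 0; -1 0 -0.004 0.045 0; -1 0 -0.004 0.055 0; -1 0 -0.004 0.06 0; -1 0 -0.004 0.06 0; -1 0 -0.004 0.06 0", newtons=8)

```text
time: 6.48
position: [0.5515, 0.1732, 0.0604]
tool_rot: [0.733, 0.68, -0.0, -0.0]
ft_force: [0.4, -0.1, -1.5]
grip_width: 0.0596
grip_force: 8.0
```

move_arm(motion="-1 0 0 0.01 0; -1 0 0 0.018 0; -1 0 0 0.022 0; -1 0 0 0.022 0; -1 0 0 0.022 0")

```text
time: 6.9
position: [0.5516, 0.1732, 0.0561]
tool_rot: [0.733, 0.68, 0.0, 0.0]
ft_force: [-0.2, 0.1, -1.8]
grip_width: 0.0596
grip_force: 8.0
```

move_arm(motion="-1 0 0 0.007 0; -1 0 0 0.014 0; -1 0 0 0.018 0; -1 0 0 0.018 0; -1 0 0 0.018 0")

```text
time: 7.32
position: [0.5522, 0.1733, 0.0539]
tool_rot: [0.733, 0.68, 0.001, 0.001]
ft_force: [-2.0, -0.6, 7.1]
grip_width: 0.0598
grip_force: 8.0
```

move_arm(motion="0 0 0 0 0; 0.6 0 0 0 0; 0.8 0 0 0 0; 0.8 0 0 0 0; 0.8 0 0 -0.1 0; 0.8 0 0 -0.2 0; 0 0 0 -0.25 0; -1 0 0 -0.25 0; -1 0 0 -0.25 0; -1 0 0 -0.25 0; -1 0 0 -0.25 0; -1 0 0 -0.25 0")

```text
time: 8.32
position: [0.5508, 0.1731, 0.1015]
tool_rot: [0.733, 0.68, -0.001, -0.001]
ft_force: [0.2, -1.5, -0.3]
grip_width: 0.0464
grip_force: 0.0
```

Run:
```python
from h import *
o=robot.get_obs();print(o['position'],o['grip_width'],o['ft_force'])
a=snap('scene');p,P=cloud('scene');Z=P[...,2]
d=np.array([.0776,.997]);n=np.array([.997,-.0776])
s=P[...,:2]@d-.2151;t=P[...,:2]@n-.5377
m=(abs(s)<.053)&(abs(t)<.028)&(Z>.01)&(Z<.075)
q=np.c_[s[m],t[m],Z[m]];print(len(q),np.median(q[:,2]))
q=q[abs(q[:,2]-np.median(q[:,2]))<.006]
k=np.linalg.lstsq(np.c_[q[:,:2],np.ones(len(q))],q[:,2],rcond=None)[0];print(k)
mm=(abs(s)<.08)&(abs(t)<.05)&(Z>.047)&(Z<.06);a2=np.c_[s[mm],t[mm]]*1000
print(cv2.minAreaRect(a2.astype(np.float32)))
cv2.imwrite('pics/h.png',cv2.resize(a[80:190,265:375,::-1],(600,600),interpolation=cv2.INTER_CUBIC))
```

```text
[0.5507994  0.17305206 0.10147552] 0.04635563870116306 [ 0.21285789 -1.5132953  -0.34855358]
605 0.05473556557184611
[ 0.00136679 -0.00257053  0.05478042]
((12.698562622070312, 6.623119354248047), (137.5500030517578, 78.32085418701172), 2.9527084827423096)
```

View pics/h.png

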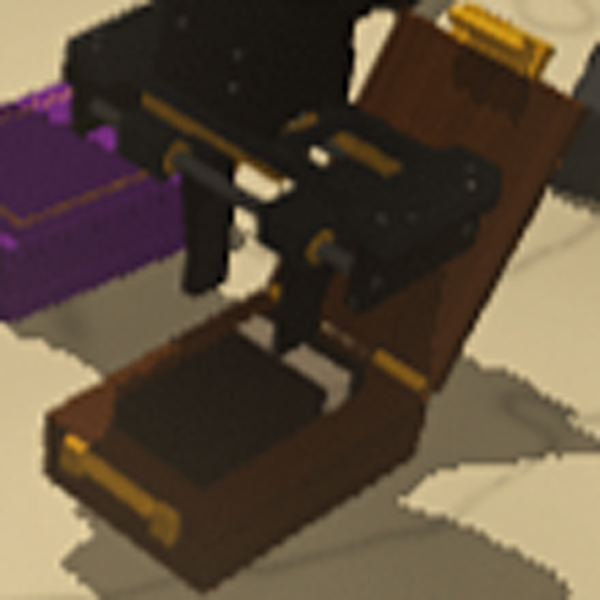

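The pack sits level on the clips with its top at 54.8 mm. Next I press at the middle with the fingers shut.

move_arm(motion="-1 0 0 0.05 0; -1 0 0 0.1 0; -1 0 0 0.15 0; -1 0 0 0.18 0; -1 0 0 0.19 0; -1 0 0 0.2 0; -1 0 0 0.21 0; -1 0 0 0.22 0")

```text
time: 9.03
position: [0.5531, 0.1731, 0.0606]
tool_rot: [0.733, 0.68, 0.001, 0.001]
ft_force: [-2.0, -1.2, 15.9]
grip_width: 0.0009
grip_force: 7.4
```

move_arm(motion="-1 0 0 0.008 0; -1 0 0 0.016 0; -1 0 0 0.024 0; -1 0 0 0.032 0; -1 0 0 0.04 0; -1 0 0 0.04 0; -1 0 0 0.04 0")

```text
time: 9.62
position: [0.5509, 0.1733, 0.0557]
tool_rot: [0.733, 0.68, 0.0, 0.0]
ft_force: [-9.4, -2.0, 32.6]
grip_width: 0.0005
grip_force: 17.0
```

move_arm(motion="-1 0 0 -0.05 0; -1 0 0 -0.15 0; -1 0 0 -0.3 0; -1 -0.1 0 -0.45 0; -1 -0.3 0 -0.45 0; -1 -0.5 0 -0.45 0; -1 -0.65 0 -0.45 0; -1 -0.65 0 -0.45 0; -1 -0.65 0 -0.45 0")

```text
time: 10.37
position: [0.542, 0.042, 0.141]
tool_rot: [0.735, 0.679, 0.0, 0.0]
ft_force: [-0.4, 0.0, 0.0]
grip_width: 0.0006
grip_force: 0.0
```

```bash
cat >> h.py <<'E'
def fit(n):
    p,P=cloud(n);Z=P[...,2]
    d=np.array([.0776,.997]);nn=np.array([.997,-.0776])
    s=P[...,:2]@d-.2151;t=P[...,:2]@nn-.5377
    m=(abs(s)<.052)&(abs(t)<.028)&(Z>.01)&(Z<.075);med=np.median(Z[m]);m&=abs(Z-med)<.008
    k=np.linalg.lstsq(np.c_[s[m],t[m],np.ones(m.sum())],Z[m],rcond=None)[0];print(n,m.sum(),'slope s,t,z',k.round(4))
    r=(abs(s)<.09)&(abs(t)<.07)&(Z>.036)&(Z<.044);print('rim z',np.median(Z[r]))
    return p,P,s,t
E
python3 - <<'E'
from h import *
o=robot.get_obs();print(o['position'],o['ft_force'])
snap('wrist');snap('scene');fit('scene');p,P,s,t=fit('wrist');Z=P[...,2]
# edges of pack & recess in wrist frame, per s
for s0 in(-.04,-.02,0,.02,.04):
    v=int(np.argmin([np.nanmedian(abs(s[r,230:280]-s0)) for r in range(200)]))
    z=Z[v];j=[(round(float(t[v,i])*1000,1),round(float(z[i])*1000,1)) for i in range(180,330) if z[i+1]-z[i]>.003 or z[i]-z[i+1]>.003]
    print(s0,v,j)
cv2.imwrite('pics/i.png',cv2.resize(p[0:200,130:380,::-1],(750,600),interpolation=cv2.INTER_CUBIC))
E
```

```text
[0.54201813 0.04199607 0.14095215] [-0.4115203   0.01360857  0.03060581]
scene 554 slope s,t,z [0.0041 0.1211 0.048 ]
rim z 0.04145089463660656
wrist 7444 slope s,t,z [-0.0051  0.2069  0.0468]
rim z 0.040097022426576256
-0.04 84 [(-64.4, 0.5), (26.9, 51.4), (28.1, 47.7), (29.7, 40.2), (31.5, 32.3), (31.7, 36.8), (54.1, 40.2)]
-0.02 56 [(-64.0, 0.5), (27.4, 49.9), (28.5, 46.2), (30.2, 38.2), (31.8, 31.6), (53.7, 41.1)]
0 26 [(-63.9, -0.8), (26.0, 51.2), (26.4, 54.5), (28.3, 44.4), (29.9, 36.5), (31.0, 33.4), (54.3, 40.9)]
0.02 0 [(-64.2, 0.4), (-41.2, 41.5), (26.2, 52.8), (27.3, 49.4), (28.8, 42.4), (31.2, 34.8), (55.3, 39.5)]
0.04 0 [(-64.2, 0.4), (-41.2, 41.5), (26.2, 52.8), (27.3, 49.4), (28.8, 42.4), (31.2, 34.8), (55.3, 39.5)]
```

View pics/i.png

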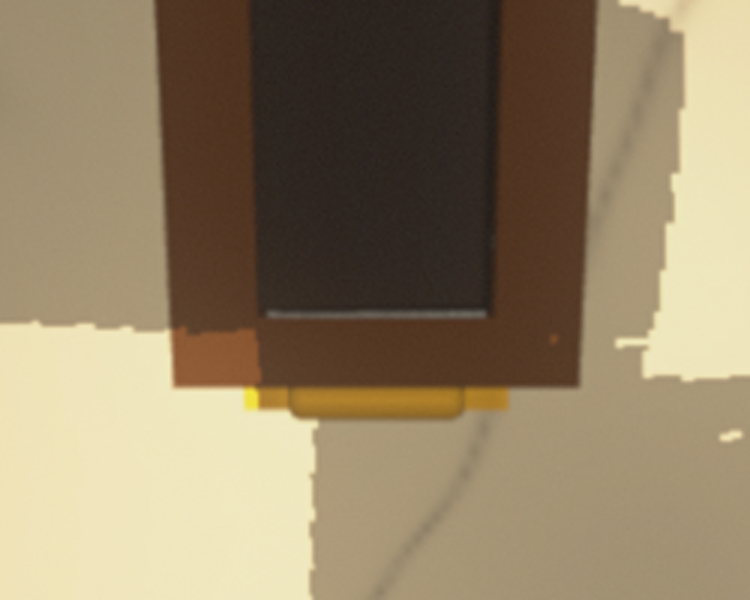

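The crop shows the pack tilted about its long axis: the left side (column 250) is home and the right side (column 490) is still up. I'll press gently on the high side at mid-length.

move_arm(motion="-1 0.15 0.073 0 0; -1 0.3 0.073 0 0; -1 0.45 0.073 0 0; -1 0.6 0.073 0 0; -1 0.655 0.073 0.1 0; -1 0.655 0.073 0.25 0; -1 0.655 0.073 0.37 0; -1 0.655 0.073 0.39 0; -1 0.655 0.073 0.405 0; -1 0.655 0.073 0.415 0; -1 0.655 0.073 0.42 0; -1 0.655 0.073 0.42 0")

```text
time: 11.47
position: [0.5628, 0.1751, 0.0587]
tool_rot: [0.733, 0.68, -0.002, -0.003]
ft_force: [-8.1, 2.6, 10.5]
grip_width: 0.0002
grip_force: 5.9
```

move_arm(motion="-1 0 0 0.005 0; -1 0 0 0.01 0; -1 0 0 0.015 0; -1 0 0 0.02 0; -1 0 0 0.02 0; -1 0 0 0.02 0")

```text
time: 11.97
position: [0.5654, 0.1744, 0.0544]
tool_rot: [0.733, 0.68, 0.0, -0.0]
ft_force: [-3.7, 1.5, 2.6]
grip_width: 0.0008
grip_force: 1.7
```

move_arm(motion="-1 0 0 0.01 0; -1 0 0 0.02 0; -1 0 0 0.03 0; -1 0 0 0.036 0; -1 0 0 0.04 0; -1 0 0 0.04 0; -1 0 0 0.04 0")

```text
time: 12.55
position: [0.567, 0.1737, 0.0474]
tool_rot: [0.733, 0.68, 0.001, 0.0]
ft_force: [-5.1, 1.8, 18.2]
grip_width: 0.0001
grip_force: 9.5
```

move_arm(motion="-1 0 0 -0.1 0; -1 0 0 -0.3 0; -1 -0.1 0 -0.45 0; -1 -0.3 0 -0.45 0; -1 -0.5 0 -0.45 0; -1 -0.65 0 -0.45 0; -1 -0.65 0 -0.45 0; -1 -0.65 0 -0.45 0")

```text
time: 13.22
position: [0.5575, 0.0415, 0.1347]
tool_rot: [0.734, 0.679, 0.001, 0.001]
ft_force: [0.2, 0.5, -0.2]
grip_width: 0.0001
grip_force: 0.0
```

Run:
```python
from h import *
o=robot.get_obs();print(o['position'],o['ft_force'])
snap('wrist');snap('scene');fit('scene');fit('wrist')
```

```text
[0.55746049 0.04146762 0.13465965] [ 0.21565557  0.45070472 -0.15985516]
scene 520 slope s,t,z [0.0046 0.0025 0.0406]
rim z 0.04091568819726482
wrist 7548 slope s,t,z [ 0.0005 -0.0011  0.039 ]
rim z 0.03948394134906691
```

The pack is home: top at 39.0 mm, level to about 0.001. To close the lid I'll go over it, come down behind its outer face, and push it toward the front. First I check for obstacles behind it.

Run:
```python
from h import *
snap('side')
for n in('scene','side'):
    p,P=cloud(n);Z=P[...,2]
    d=np.array([.0776,.997]);nn=np.array([.997,-.0776]);s=P[...,:2]@d;t=P[...,:2]@nn-.5377
    for a in np.arange(.30,.52,.03):
        m=(s>a)&(s<a+.03)&(abs(t)<.11)&(Z<.25);c=m&(abs(t)<.045);print(n,round(a,2),m.sum(),'zmax',np.nanpercentile(Z[m],99).round(3) if m.sum() else 0,'centre',np.nanpercentile(Z[c],99).round(3) if c.sum() else 0)
```

```text
scene 0.3 1058 zmax 0.114 centre 0.115
scene 0.33 1245 zmax 0.189 centre 0.19
scene 0.36 431 zmax 0.188 centre 0.189
scene 0.39 258 zmax 0.005 centre 0.005
scene 0.42 278 zmax 0.005 centre 0.005
scene 0.45 300 zmax 0.005 centre 0.005
scene 0.48 316 zmax 0.005 centre 0.005
scene 0.51 637 zmax 0.061 centre 0.061
side 0.3 2120 zmax 0.09 centre 0.09
side 0.33 2513 zmax 0.191 centre 0.191
side 0.36 2902 zmax 0.19 centre 0.191
side 0.39 1962 zmax 0.002 centre 0.002
side 0.42 2229 zmax 0.002 centre 0.002
side 0.45 1949 zmax 0.002 centre 0.003
side 0.48 527 zmax 0.003 centre 0.002
side 0.51 0 zmax 0 centre 0
```

move_arm(motion="-1 0 0 -0.2 0; -1 0 0 -0.4 0; -1 0 0 -0.6 0; -1 0.15 -0.07 -0.65 0; -1 0.32 -0.07 -0.65 0; -1 0.5 -0.07 -0.65 0; -1 0.68 -0.07 -0.65 0; -1 0.8 -0.07 -0.65 0; -1 0.8 -0.07 -0.65 0; -1 0.8 -0.07 -0.65 0")

```text
time: 14.2
position: [0.5538, 0.2067, 0.2642]
tool_rot: [0.731, 0.682, -0.0, 0.0]
ft_force: [0.6, -0.2, -0.5]
grip_width: 0.0005
grip_force: 0.0
```

move_arm(motion="-1 0.18 0 0 0; -1 0.36 0 0 0; -1 0.54 0 0 0; -1 0.7 0 0 0; -1 0.82 0 0 0; -1 0.82 0 0 0; -1 0.82 0 0.15 0; -1 0.82 0 0.3 0; -1 0.82 0 0.45 0; -1 0.82 0 0.5 0; -1 0.82 0 0.5 0")

```text
time: 15.12
position: [0.5646, 0.3654, 0.1609]
tool_rot: [0.734, 0.68, -0.004, -0.001]
ft_force: [-0.3, -0.2, -0.1]
grip_width: 0.0004
grip_force: 0.0
```

move_arm(motion="-1 -0.06 0 0 0; -1 -0.1 0 0 0; -1 -0.14 0 0 0; -1 -0.18 0 0 0; -1 -0.22 0 0 0; -1 -0.26 0 0 0; -1 -0.3 0 0 0; -1 -0.34 0 0 0; -1 -0.38 0 0 0; -1 -0.42 0 0 0; -1 -0.46 0 0 0; -1 -0.5 0 0 0")

```text
time: 16.12
position: [0.5588, 0.2669, 0.1642]
tool_rot: [0.733, 0.68, -0.0, -0.0]
ft_force: [-0.3, 2.4, 1.4]
grip_width: 0.0004
grip_force: 1.1
```

move_arm(motion="-1 -0.06 0 0.005 0; -1 -0.12 0 0.01 0; -1 -0.18 0 0.02 0; -1 -0.24 0 0.025 0; -1 -0.3 0 0.035 0; -1 -0.36 0 0.052 0; -1 -0.41 0 0.072 0; -1 -0.46 0 0.1 0; -1 -0.51 0 0.127 0; -1 -0.55 0 0.165 0; -1 -0.59 0 0.207 0; -1 -0.59 0 0.207 0")

```text
time: 17.12
position: [0.5489, 0.1483, 0.121]
tool_rot: [0.734, 0.68, -0.002, -0.001]
ft_force: [-0.6, -0.0, -1.8]
grip_width: 0.0005
grip_force: 0.0
```

Run:
```python
from h import *
a=snap('scene');snap('side')
for n in('scene','side'):
    p,P=cloud(n);Z=P[...,2]
    d=np.array([.0776,.997]);nn=np.array([.997,-.0776]);s=P[...,:2]@d;t=P[...,:2]@nn-.5377
    m=(s>.1)&(s<.31)&(abs(abs(t)-.042)<.011)&(Z>.05)&(Z<.2)
    # per-s-bin median height (lid sides away from fingers)
    print(n,[(round(b,2),np.median(Z[m&(s>b)&(s<b+.02)]).round(3),int((m&(s>b)&(s<b+.02)).sum())) for b in np.arange(.1,.3,.02) if (m&(s>b)&(s<b+.02)).any()])
```

```text
scene [(np.float64(0.14), np.float64(0.197), 31), (np.float64(0.16), np.float64(0.118), 92), (np.float64(0.18), np.float64(0.107), 56), (np.float64(0.2), np.float64(0.097), 50), (np.float64(0.22), np.float64(0.086), 32), (np.float64(0.24), np.float64(0.073), 33), (np.float64(0.26), np.float64(0.064), 38), (np.float64(0.28), np.float64(0.055), 21)]
side [(np.float64(0.16), np.float64(0.117), 160), (np.float64(0.18), np.float64(0.108), 205), (np.float64(0.2), np.float64(0.096), 217), (np.float64(0.22), np.float64(0.087), 283), (np.float64(0.24), np.float64(0.075), 239), (np.float64(0.26), np.float64(0.064), 249), (np.float64(0.28), np.float64(0.055), 206)]
```

move_arm(motion="-1 -0.035 0 0.05 0; -1 -0.071 0 0.096 0; -1 -0.1 0 0.15 0; -1 -0.125 0 0.204 0; -1 -0.15 0 0.22 0; -1 -0.18 0 0.225 0; -1 -0.19 0 0.235 0; -1 -0.19 0 0.245 0; -1 -0.19 0 0.245 0")

```text
time: 17.97
position: [0.5477, 0.1122, 0.0742]
tool_rot: [0.733, 0.68, 0.0, 0.0]
ft_force: [-0.3, -0.2, -1.3]
grip_width: 0.0006
grip_force: 0.0
```

move_arm(motion="-1 -0.02 0 0.01 0; -1 -0.02 0 0.018 0; -1 -0.02 0 0.025 0; -1 -0.02 0 0.03 0; -1 -0.02 0 0.035 0; -1 -0.02 0 0.04 0; -1 -0.02 0 0.04 0")

```text
time: 18.55
position: [0.5476, 0.1079, 0.0693]
tool_rot: [0.733, 0.68, 0.0, 0.001]
ft_force: [-4.6, -1.5, 20.7]
grip_width: 0.0006
grip_force: 10.5
```

move_arm(motion="-1 0 0 0.005 0; -1 0 0 0.01 0; -1 0 0 0.015 0; -1 0 0 0.02 0; -1 0 0 0.02 0; -1 0 0 0.02 0")

```text
time: 19.05
position: [0.5475, 0.1073, 0.0635]
tool_rot: [0.733, 0.68, -0.0, 0.001]
ft_force: [-0.1, -4.1, 5.5]
grip_width: 0.0007
grip_force: 2.6
```

move_arm(motion="-1 0 0 0.005 0; -1 0 0 0.01 0; -1 0 0 0.015 0; -1 0 0 0.02 0; -1 0 0 0.025 0; -1 0 0 0.025 0; -1 0 0 0.025 0")

```text
time: 19.63
position: [0.5475, 0.1084, 0.0585]
tool_rot: [0.733, 0.68, 0.0, 0.0]
ft_force: [-2.0, -2.2, 12.0]
grip_width: 0.0007
grip_force: 6.3
```

move_arm(motion="-1 0 0 -0.05 0; -1 0 0 -0.2 0; -1 0 0 -0.4 0; -1 -0.2 0 -0.5 0; -1 -0.4 0 -0.5 0; -1 -0.6 0 -0.5 0; -1 -0.6 0 -0.5 0; -1 -0.6 0 -0.5 0")

```text
time: 20.3
position: [0.5382, -0.0131, 0.1573]
tool_rot: [0.735, 0.678, 0.0, -0.0]
ft_force: [-0.7, 0.1, 0.3]
grip_width: 0.0004
grip_force: 0.0
```

Run:
```python
from h import *
o=robot.get_obs();print(o['position'],o['ft_force'],o['time'])
a=snap('scene');snap('wrist')
for n in('scene','wrist'):
    p,P=cloud(n);Z=P[...,2]
    d=np.array([.0776,.997]);nn=np.array([.997,-.0776]);s=P[...,:2]@d-.2151;t=P[...,:2]@nn-.5377
    m=(abs(s)<.07)&(abs(t)<.05)&(Z>.03)&(Z<.09)
    print(n,m.sum(),np.linalg.lstsq(np.c_[s[m],t[m],np.ones(m.sum())],Z[m],rcond=None)[0].round(4))
cv2.imwrite('pics/j.png',cv2.resize(a[...,::-1],(800,600)))
```

```text
[ 0.53819646 -0.01307573  0.15728393] [-0.68904304  0.07587381  0.25262727] 20.3
scene 1364 [ 0.002  -0.0013  0.0525]
wrist 6956 [0.0191 0.0007 0.0517]
```

View pics/j.png

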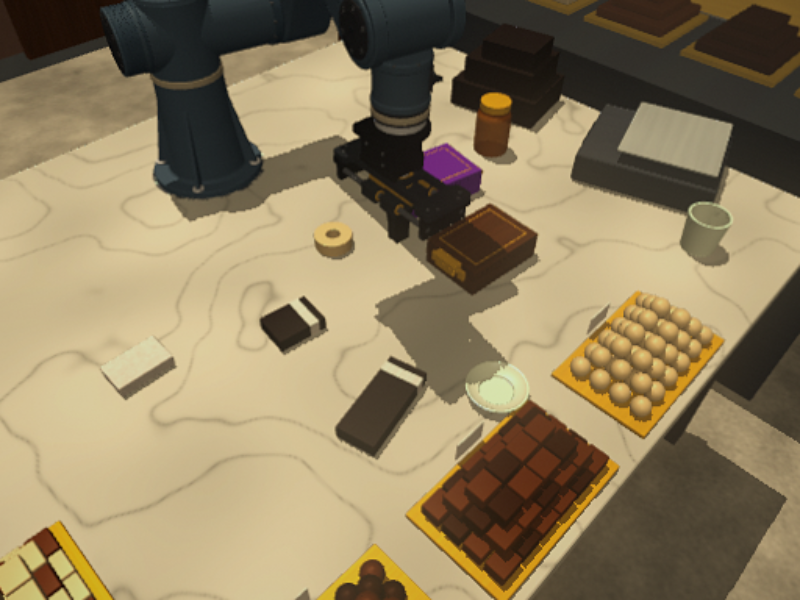

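The lid is flat and shut (slope about 0.002 in the scene view), and the other packs and the dish are where they were at the start. I'm handing in.

```bash
python3 -c "
from rig import robot
print(robot.hand_in())"
```

```text
the job is handed in; nothing more can be done
None
```

The middle-length pack is home in the recess and level, the lid is shut past its catch, the other packs and the dish are where they were, and the job is handed in at about 20 s; no verdict came back, and the first press tipped the pack (about 33 N at the wrist) before I pressed the high side home.

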